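Register a marble plinth in the gluing jig and hold it

ROBOT

A 6-joint arm with a two-finger parallel gripper is mounted at the origin on the work surface. World frame = base frame: x ahead of the robot, y to its left, z up, the work surface at z = 0. Lengths are in m, angles in rad, forces in N, time in s.
With the tool pointing down it reaches from about 0.4 to 0.825 m from the base axis. Payload 7 kg.
Tool frame: the origin (TCP) lies between the finger pads; the fingertips stand 8 mm ahead of it and the grasp point (between the pads) lies 11 mm behind it (arm.finger_overhang is the distance from the TCP to the fingertips, in m); z points along the fingers, y is the line along which they close (so a half turn about z gives the same grasp; the last joint's range is limited). The gripper opens to 88 mm and grips with 3 to 60 N. Pads are 19 mm wide; open, the fingers measure 130 mm over their backs; the gripper's body (78 mm by 193 mm) begins 47 mm behind the grasp point.
Start: joints at [-0.871, 0.359, 0.012, 0, -1.224, -0.288], TCP at [0.27, -0.619, 0.235] pointing down, gripper open.
Joint ranges: [-3.07, 3.07], [-1.43, 2.12], [-1.02, 1.25], [-3.03, 1.67], [-3.05, -0], [-3.03, 3.03]. Speed limits (rad/s): [2.39, 2.39, 3.01, 3.14, 3.14, 3.14].

INTERFACE

Orientations are given as [roll, pitch, yaw] about the fixed x, y, z axes, in that order (R = Rz(yaw) Ry(pitch) Rx(roll)).
In Python, from station import arm gives the robot as it stands.
- The arm moves only by the tool move_arm, never from a script. Its argument "rows" is text: rows parted by semicolons, each of 7 numbers parted by spaces: the turn, a rotation vector about the tool's x, y, z in degrees, then the shift along the tool's x, y, z in m, then the finger opening in m, from 0 to 0.0876. A call has 1 to 8 rows; each row shifts and turns the commanded pose from where the row before left it, along the tool's axes as they then stand; what a row does not reach is not made up. A row lasts 1/8 s, in which the tool goes at most 62.5 mm and 10.7 degrees, less where a joint would pass 70% of its speed; a pose out of reach is approached as far as the arm can. A call is refused whole if a number of a shift passes 0.0625 or a number of a turn 10.7, either way. A call with a gripper value outside its range is refused whole. The fingers move at their own pace and stop on an object; "squeeze" is the grip in N (left out, the last holds). Time passes only in rows, so rows that do not move let the fingers close. It gives the time, the measured TCP pose, the force, the opening and the grip force at its end, in the units of the state.
- arm.get_state(): the state, without advancing time (a new reading comes with each control period).
- arm.grab_frame(name): name is "scene" or "top"; returns (picture, depth): 384x512x3 uint8, blue, green, red; 384x512 float32, m along the optical axis (not along the pixel's ray), 0 where there is no reading.
- arm.camera_model(name): a dict with "mtx" (3x3 intrinsics, pixels), "camera_from_world" (4x4, takes a point from world to camera coordinates). Camera axes: x right, y down, z forward; pixel columns grow to the right and rows downward; lengths in m; the calibration is good to about 2 mm. A picture is of the moment at which its call begins. camera_model takes no time and is no camera call.
- arm.job_done(): hands the job in; it is judged then, once.
The state is a dict: "t": time; "q": joint angles; "qd": joint speeds; "joint_efforts": joint torques, N m; "eef_pos": TCP position; "ee_rot": TCP orientation; "force": force on the tool from outside, world axes, zero at the start; "moment": the same for the moment, N m; "width": finger opening in m; "gripper_force": force on a finger pad.
Only numpy, scipy, OpenCV 4.12 (cv2) and the standard library are available. Lean on these libraries where they do the work, as an engineer would, in place of code of your own. Each camera call takes 0.05 s, during which the arm holds its last target. There are 200 camera calls.

TASK

Get the white marble plinth ready for gluing: first clear the red spacer out of the gluing jig and leave it in the wooden tray, then set the marble plinth flat on the blue jig board and press it into the corner, long side along the side fence and short side against the far fence, so that it touches both fences at once. Finish while still holding it there with a steady push on both fences; do not let go. Leave the other plinths and everything else on the bench where they stand.

Things in the scene. Friction and masses are not known exactly. Their poses are not given: they have to be found in the camera images.
- jig: fixed gluing jig: blue board 220 (x) x 200 (y) x 15 mm thick with two aluminium fences, all waxed (friction about 0.3; a hard downward push still adds drag); origin: centre of its underside, on the bench; x points away from the robot (turned up to 17 degrees either way), y left, z up. Fences stand 20 mm above the board; fingers holding a plinth higher than that pass over them
- corner (a point): inner corner of the jig where the faces of the two fences meet, at the level of the board's top (jig x 85, y 75, z 15 mm); axes as the jig's. The free space of the corner lies to its -x and -y; a seated plinth has its origin at about x -45, y -30, z 0 mm from here
- far_fence: fixed aluminium fence along jig y at the far (+x) edge of the board, 25 (x) x 160 (y) mm, top 35 mm above the bench; origin: centre of its underside at bench level. Its pressing face looks to -x, 12.5 mm from the origin
- side_fence: fixed aluminium fence along jig x at the left (+y) edge of the board, 195 (x) x 25 (y) mm, top 35 mm above the bench; origin: centre of its underside at bench level. Its pressing face looks to -y, 12.5 mm from the origin
- spacer: red painted wooden spacer 34 x 34 mm, 55 mm tall, about 50 g, loose, standing upright on the jig board in the way of the plinth, 30 mm or more clear of both fences, turned up to 15 degrees against the jig; origin: centre of the underside, z up
- tray: fixed open wooden tray 180 (x) x 150 (y) x 35 mm high, walls and floor 5 mm; origin: centre of the underside. Empty at the start, at the front right of the bench
- marble_plinth: white marble plinth block (the one to use), 90 x 60 x 60 mm (its own x, y, z; x is the long side), smooth, loose, standing on the bench with a small brass pin hole cover on its top; origin: centre of the underside, z up. The three plinths have one size and stand in any order at the right of the jig, about 160 mm apart, turned up to about 23 degrees either way. About 0.5 to 0.9 kg
- walnut_plinth: dark brown walnut plinth, not to be used, 90 x 60 x 60 mm (its own x, y, z; x is the long side), smooth, loose, standing on the bench with a small brass pin hole cover on its top; origin: centre of the underside, z up. The three plinths have one size and stand in any order at the right of the jig, about 160 mm apart, turned up to about 23 degrees either way.
- clay_plinth: orange-brown terracotta plinth, not to be used, 90 x 60 x 60 mm (its own x, y, z; x is the long side), smooth, loose, standing on the bench with a small brass pin hole cover on its top; origin: centre of the underside, z up. The three plinths have one size and stand in any order at the right of the jig, about 160 mm apart, turned up to about 23 degrees either way.
- gourd: white plaster gourd sculpture, 104 mm across, 146 mm tall, standing at the left; leave alone; origin: centre of the underside
- small_gourd: small white plaster gourd, 73 mm across, 102 mm tall, at the left; leave alone; origin: centre of the underside
- glue_jar: white jar with yellow cap, 64 mm across, 85 mm tall, at the left; leave alone; origin: centre of the underside
- brush: brush lying at the far right; leave alone; origin: underside at mid length

How it is judged:
On the way, in this order (a step that is already met when the one before it is completed fails the run):
1. the red spacer lies let go in the tray (x of spacer in the frame of tray between -0.088 and 0.088 m and y of spacer in the frame of tray between -0.073 and 0.073 m and z of spacer in the frame of tray below 0.04 m and contact force between the fingers and spacer below 0.05 N and linear speed of spacer below 0.02 m/s), for 0.2 s.
2. the marble plinth is flat on the jig board and presses on both fences (x of marble_plinth in the frame of corner between -0.05 and -0.041 m and y of marble_plinth in the frame of corner between -0.035 and -0.026 m and z of marble_plinth in the frame of corner between -0.004 and 0.003 m and angle between marble_plinth's own z axis and vertical below 0.05 rad and angle between the x axis of marble_plinth and the x axis of jig, either way round below 0.05 rad and contact force between marble_plinth and far_fence above 1.5 N and contact force between marble_plinth and side_fence above 1.5 N and contact force between the fingers and marble_plinth above 1.5 N), for 0.2 s.
At the end, for the whole second after the job is handed in: The marble plinth is flat on the board and square in the corner (within 3 degrees, 5 mm), long side along the side fence, pressing each fence with over 1.5 N, fingers still bearing on it with over 1.5 N; the spacer rests in the tray, let go. Ends holding (all of step 1 and all of step 2); the arm keeps its last pose, push and grip.
It fails at once if another plinth or another thing on the bench is moved more than 30 mm (distance of any of walnut_plinth, clay_plinth, gourd, small_gourd, glue_jar, brush from where it was at the start of the episode above 0.03 m).
It also fails if it takes over 72 s, if anything falls off the work surface, if the arm or the gripper's body presses on something with over 40 N, if the wrist force passes 120 N, or if a joint passes its speed limit or range.

## Working session

There is one attempt and no reset: what is moved stays moved. The work goes in short steps, Python scripts to look and compute and a tool call to move; the robot and the scene stay as the last step left them, time stands still between calls to the robot, and variables do not carry over. Pictures are saved under pics/ and viewed, at most 10 in all, crops included, and the job is handed in when it is done.

Besides the shell and the picture viewer there is one more tool, called after ">>>" as a command line: name --argument value ..., lists and objects as JSON in quotes. move_arm: Moves the arm, as the interface text tells. Its arguments: {"type":"object","properties":{"rows":{"type":"string"},"squeeze":{"type":"number"}},"required":["rows"]}

```bash
ls; mkdir -p pics; python3 - <<'E'
from station import arm
import cv2,numpy as np
s=arm.get_state();print(s)
for n in("top","scene"):
    im,d=arm.grab_frame(n);cv2.imwrite(f"pics/{n}0.png",im);np.savez(f"pics/{n}0.npz",im=im,d=d);m=arm.camera_model(n);print(m)
E
```

```text
pics
{'t': 0.0, 'q': array([-8.70911755e-01,  3.59381743e-01,  1.10813510e-02, -3.48287828e-04,
       -1.22406458e+00, -2.88080725e-01]), 'qd': array([ 0.00013837,  0.00195008, -0.00084627,  0.00079114,  0.00023166,
       -0.00020974]), 'joint_efforts': array([-1.62929398e-03, -5.82717812e+01,  2.93046552e+01,  6.99687481e+00,
        6.84214581e-03, -1.89465595e-04]), 'eef_pos': array([ 0.26996567, -0.6181677 ,  0.23363611]), 'ee_rot': array([ 3.13999562e+00, -1.31793445e-04, -2.72990732e+00]), 'force': array([-0.18800159,  0.21691058,  0.38111995]), 'moment': array([-0.07072594,  0.03510275,  0.03426193]), 'gripper_force': 0.0, 'width': 0.08786147655890296}
{'mtx': array([[387.73011377,   0.        , 260.38982984],
       [  0.        , 387.73011377, 191.81297878],
       [  0.        ,   0.        ,   1.        ]]), 'camera_from_world': array([[-0.00925244, -0.9999565 ,  0.0011817 ,  0.02107245],
       [-0.9952676 ,  0.00909472, -0.09674549,  0.53267269],
       [ 0.09673053, -0.00207124, -0.99530845,  1.11826197],
       [ 0.        ,  0.        ,  0.        ,  1.        ]])}
{'mtx': array([[358.44073265,   0.        , 251.21230043],
       [  0.        , 358.44073265, 189.18473067],
       [  0.        ,   0.        ,   1.        ]]), 'camera_from_world': array([[ 0.28945815,  0.95712313, -0.01137052, -0.14864399],
       [ 0.63430779, -0.20069989, -0.7465743 , -0.28494542],
       [-0.7168456 ,  0.20888961, -0.66520487,  1.53795369],
       [ 0.        ,  0.        ,  0.        ,  1.        ]])}
```

View pics/top0.png

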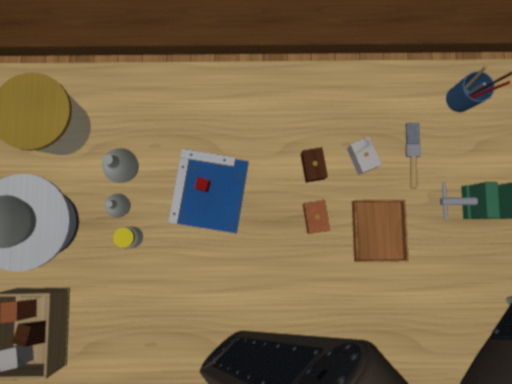

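The top view shows the jig at about (209,192), the spacer at (203,185), the marble plinth at (365,155), the walnut plinth at (314,165), the clay plinth at (317,217) and the tray at (380,231). Next I'll measure these from depth.

```bash
cat > h.py <<'E'
import numpy as np,cv2
from station import arm
def cloud(n,d):
    m=arm.camera_model(n);K=m["mtx"];T=np.linalg.inv(m["camera_from_world"])
    v,u=np.mgrid[0:d.shape[0],0:d.shape[1]]
    P=np.stack([(u-K[0,2])/K[0,0]*d,(v-K[1,2])/K[1,1]*d,d],-1)
    return P@T[:3,:3].T+T[:3,3]
def pix2w(n,u,v,z):
    m=arm.camera_model(n);T=np.linalg.inv(m["camera_from_world"])
    r=T[:3,:3]@np.linalg.inv(m["mtx"])@[u,v,1];o=T[:3,3]
    return o+r*(z-o[2])/r[2]
def rect(P,zlo,zhi,x0,x1,y0,y1,extra=None):
    k=(P[...,2]>zlo)&(P[...,2]<zhi)&(P[...,0]>x0)&(P[...,0]<x1)&(P[...,1]>y0)&(P[...,1]<y1)
    if extra is not None:k&=extra
    Q=P[k]; return cv2.minAreaRect((Q[:,:2]*1000).astype(np.float32)),len(Q),np.median(Q[:,2]),Q
E
python3 - <<'E'
from h import *
f=np.load("pics/top0.npz");im,d=f["im"],f["d"];P=cloud("top",d)
def box(u0,u1,v0,v1):
    m=np.zeros(d.shape,bool);m[v0:v1,u0:u1]=1;return m
R=lambda zl,zh,b,e=True:rect(P,zl,zh,-9,9,-9,9,box(*b)&e)[:3]
print("spacer",R(.06,.08,(190,217,172,197)))
print("marble",R(.052,.07,(340,390,130,180)))
print("walnut",R(.052,.07,(295,332,140,188)))
print("clay",R(.052,.07,(298,335,195,240)))
print("tray",R(.028,.045,(345,415,192,270)))
I=im.astype(int)
blue=(I[...,0]>I[...,2]+60)
print("board",R(.005,.025,(160,260,140,240),blue))
print("fences",R(.029,.045,(160,260,140,240),~blue))
b=P[box(160,260,140,240)&blue][:,2];print(np.percentile(b,[5,50,95]))
for n,a in(("top",(160,260,140,240)),):
    cv2.imwrite("pics/c.png",cv2.resize(im[140:240,160:260],None,fx=6,fy=6,interpolation=cv2.INTER_CUBIC))
E
```

```text
spacer (((555.4759521484375, 183.26693725585938), (33.80984115600586, 33.571044921875), 74.50460815429688), 147, np.float64(0.06928001084448177))
marble (((637.7833862304688, -289.62896728515625), (90.18795013427734, 61.659393310546875), 21.98287582397461), 655, np.float64(0.0593934132601035))
walnut (((611.9644165039062, -141.14593505859375), (90.34823608398438, 60.00514602661133), 9.309385299682617), 644, np.float64(0.05946008857141216))
clay (((458.8193054199219, -144.11672973632812), (90.01174926757812, 60.7352180480957), 7.91193151473999), 675, np.float64(0.059774306126088916))
tray (((418.0606689453125, -332.776123046875), (180.10328674316406, 151.6709747314453), 0.2142985463142395), 453, np.float64(0.033917772549243))
board (((534.1978149414062, 157.74078369140625), (171.7118377685547, 211.1161651611328), 80.78113555908203), 3441, np.float64(0.014685380652643687))
fences (((541.9136962890625, 188.18014526367188), (160.45925903320312, 219.83901977539062), 80.11363983154297), 1040, np.float64(0.03438481586804076))
[0.01107968 0.01470063 0.01824364]
```

View pics/c.png

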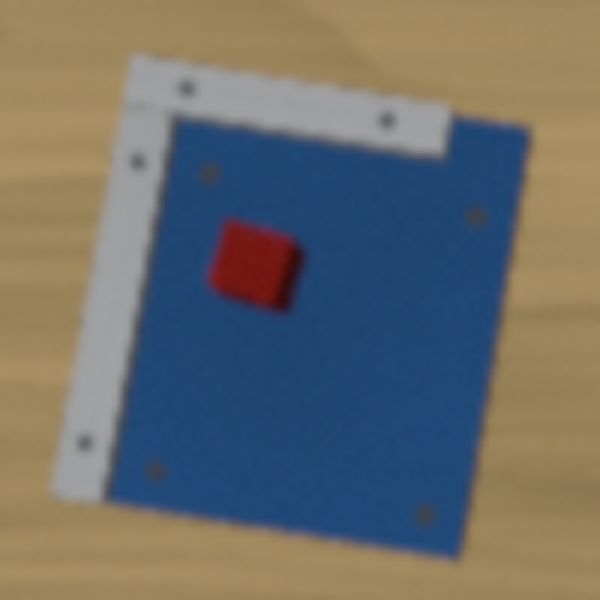

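View pics/scene0.png

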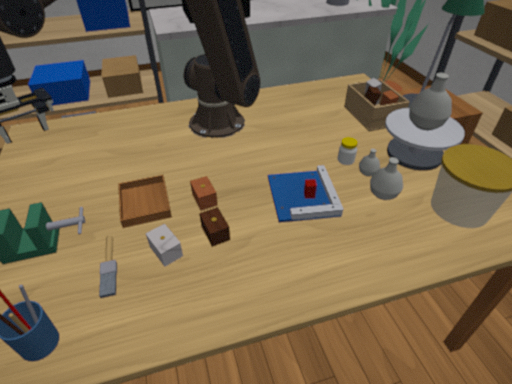

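The scene view agrees with the top view: the jig is clear of the neighbouring things, and the marble plinth at about (165,245) is nearest the brush. The measured sizes match the given ones.

Working values (mm, degrees):
- **Jig:** yaw about -9.7, inner corner at (635, 228).
- **Spacer:** (555.5, 183.3), turned -15.5.
- **Marble plinth:** (638, -290), yaw 22.
- **Tray:** (418, -333).

First I turn to yaw -105.5 and head for the spacer.

>>> move_arm --rows "0 0 -10.18 0 0 0 0.06;0 0 -10.18 0 0 0 0.06;0 0 -10.18 0 0 0 0.06;0 0 -10.18 0 0 0 0.06;0 0 -10.18 0 0 0 0.06;0 0 0 -0.0606 -0.00435 0 0.06;0 0 0 -0.0606 -0.00435 0 0.06;0 0 0 -0.0606 -0.00435 0 0.06"

```text
t: 1.1
eef_pos: [0.3314, -0.4451, 0.234]
ee_rot: [3.141, 0.0, -1.842]
force: [1.1, 0.7, 0.8]
width: 0.06
gripper_force: 0.0
```

>>> move_arm --rows "0 0 0 -0.0606 -0.00435 0 0.06;0 0 0 -0.0606 -0.00435 0 0.06;0 0 0 -0.0606 -0.00435 0 0.06;0 0 0 -0.0606 -0.00435 0 0.06;0 0 0 -0.0606 -0.00435 0 0.06;0 0 0 -0.0606 -0.00435 0 0.06;0 0 0 -0.0606 -0.00435 0 0.06;0 0 0 -0.0606 -0.00435 0 0.06"

```text
t: 2.1
eef_pos: [0.4946, 0.0131, 0.2346]
ee_rot: [-3.141, 0.0, -1.841]
force: [1.6, -1.3, 0.4]
width: 0.0598
gripper_force: 0.0
```

>>> move_arm --rows "0 0 0 -0.0606 -0.00435 0 0.06;0 0 0 -0.0606 -0.00435 0 0.06;0 0 0 -0.0606 -0.00435 0 0.06;0 0 0 0 0 0 0.06;0 0 0 0 0 0 0.06;0 0 0 0 0 0 0.06"

```text
t: 2.85
eef_pos: [0.5553, 0.1817, 0.2346]
ee_rot: [3.141, -0.0, -1.842]
force: [-0.8, -0.3, -0.8]
width: 0.06
gripper_force: 0.0
```

The tool is over the spacer, so I go down and grip.

>>> move_arm --rows "0 0 0 -0.0015 0 0.05 0.06;0 0 0 0 0 0.05 0.06;0 0 0 0 0 0.05 0.06;0 0 0 0 0 0.025 0.06;0 0 0 0 0 0.0145 0.06;0 0 0 0 0 0 0.06;0 0 0 0 0 0 0.02;0 0 0 0 0 0 0.02" --squeeze 15

```text
t: 3.85
eef_pos: [0.5567, 0.1846, 0.0464]
ee_rot: [-3.14, 0.002, -1.841]
force: [0.6, -1.3, -0.1]
width: 0.0454
gripper_force: 0.0
```

>>> move_arm --rows "0 0 0 0 0 0 0.02;0 0 0 0 0 0 0.02;0 0 0 0 0 -0.02 0.02;0 0 0 0 0 -0.05 0.02;0 0 0 0 0 -0.05 0.02"

```text
t: 4.47
eef_pos: [0.5557, 0.1839, 0.166]
ee_rot: [3.141, -0.001, -1.841]
force: [0.2, 0.8, -0.4]
width: 0.034
gripper_force: 14.9
```

>>> move_arm --rows "0 0 0 0.06 -0.00075 0 0.02;0 0 0 0.06 -0.00075 0 0.02;0 0 0 0.06 -0.00075 0 0.02;0 0 0 0.06 -0.00075 0 0.02;0 0 0 0.06 -0.00075 0 0.02;0 0 0 0.06 -0.00075 0 0.02;0 0 0 0.06 -0.00075 0 0.02;0 0 0 0.04 -0.00075 0 0.02"

```text
t: 5.48
eef_pos: [0.4377, -0.2628, 0.1651]
ee_rot: [-3.142, 0.0, -1.843]
force: [0.9, 0.6, -0.7]
width: 0.034
gripper_force: 14.9
```

>>> move_arm --rows "0 0 0 0.0198 0 0 0.02;0 0 0 0 0 0 0.02;0 0 0 0 0 0.05 0.02;0 0 0 0 0 0.05 0.02;0 0 0 0 0 0.02 0.02;0 0 0 0 0 0 0.02;0 0 0 0 0 0 0.02"

```text
t: 6.35
eef_pos: [0.4337, -0.2791, 0.0451]
ee_rot: [3.141, 0.0, -1.841]
force: [0.0, 0.0, -0.3]
width: 0.0342
gripper_force: 15.0
```

It stopped 60 mm short because I miscounted the rows. I lift, finish the shift and lower again.

>>> move_arm --rows "0 0 0 0 0 -0.05 0.02;0 0 0 0.055 0 0 0.02;0 0 0 0 0 0 0.02;0 0 0 0 0 0.04 0.02;0 0 0 0 0 0.016 0.02;0 0 0 0 0 0 0.02;0 0 0 0 0 0 0.02;0 0 0 0 0 0 0.02"

```text
t: 7.35
eef_pos: [0.4196, -0.3328, 0.0401]
ee_rot: [-3.14, -0.0, -1.841]
force: [0.2, 0.4, -1.1]
width: 0.0336
gripper_force: 15.0
```

>>> move_arm --rows "0 0 0 0 0 0.003 0.02;0 0 0 0 0 0 0.02;0 0 0 0 0 0 0.06;0 0 0 0 0 0 0.06;0 0 0 0 0 0 0.06;0 0 0 0 0 0 0.06"

```text
t: 8.1
eef_pos: [0.4189, -0.3328, 0.0361]
ee_rot: [-3.142, 0.0, -1.841]
force: [0.3, 1.2, -0.1]
width: 0.0597
gripper_force: 0.0
```

>>> move_arm --rows "0 0 0 0 0 -0.04 0.0876;0 0 0 0 0 -0.05 0.0876;0 0 0 0 0 -0.05 0.0876;0 0 0 0 0 0 0.0876"

```text
t: 8.6
eef_pos: [0.4211, -0.3339, 0.1805]
ee_rot: [-3.133, -0.001, -1.841]
force: [0.9, -0.7, -0.4]
width: 0.0867
gripper_force: 0.0
```

```bash
python3 - <<'E'
from h import *
im,d=arm.grab_frame("scene");cv2.imwrite("pics/s1.png",im)
print(arm.get_state()["eef_pos"],arm.get_state()["ee_rot"],arm.get_state()["q"])
E
```

```text
[ 0.41980229 -0.33311265  0.17797106] [-3.13728180e+00 -1.47763209e-04 -1.84141017e+00] [-3.04749247e-01  1.74063056e-01 -3.78426128e-01  6.50202115e-07
 -1.01399376e+00  3.41353802e-02]
```

View pics/s1.png

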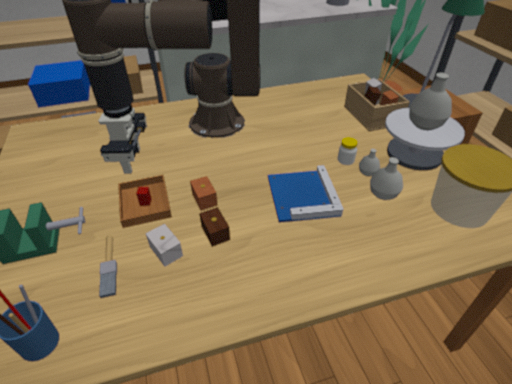

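The spacer stands in the tray at about (145,196). Next, the marble plinth: turn to yaw -158 and go above it.

>>> move_arm --rows "0 0 10.5 0 0 0 0.0876;0 0 10.5 0 0 0 0.0876;0 0 10.5 0 0 0 0.0876;0 0 10.5 0 0 0 0.0876;0 0 10.5 0 0 0 0.0876;0 0 0 -0.0546 -0.0103 0 0.0876;0 0 0 -0.0546 -0.0103 0 0.0876;0 0 0 -0.0546 -0.0103 0 0.0876"

```text
t: 9.65
eef_pos: [0.5831, -0.2995, 0.1743]
ee_rot: [3.14, -0.002, -2.758]
force: [0.7, -0.5, 0.4]
width: 0.0876
gripper_force: 0.0
```

>>> move_arm --rows "0 0 0 -0.0546 -0.0103 0 0.0876;0 0 0 0 0 0 0.0876;0 0 0 0 0 0 0.0876;0 0 0 0 0 0 0.0876"

```text
t: 10.15
eef_pos: [0.6357, -0.2894, 0.1756]
ee_rot: [3.141, -0.001, -2.758]
force: [0.5, -0.6, -0.4]
width: 0.0876
gripper_force: 0.0
```

>>> move_arm --rows "0 0 0 -0.002 0 0.05 0.0876;0 0 0 0 0 0.05 0.0876;0 0 0 0 0 0.025 0.0876;0 0 0 0 0 0.0145 0.0876;0 0 0 0 0 0 0.0876;0 0 0 0 0 0 0.05;0 0 0 0 0 0 0.05;0 0 0 0 0 0 0.05" --squeeze 40

```text
t: 11.15
eef_pos: [0.6391, -0.2886, 0.0375]
ee_rot: [-3.141, 0.001, -2.758]
force: [-2.4, -0.6, -0.9]
width: 0.0631
gripper_force: 4.0
```

>>> move_arm --rows "0 0 0 0 0 0 0.05;0 0 0 0 0 0 0.05;0 0 0 0 0 -0.02 0.05;0 0 0 0 0 -0.03 0.05;0 0 0 0 0 -0.03 0.05;0 0 0 0 0 -0.03 0.05;0 0 0 0 0 0 0.05;0 0 0 0 0 0 0.05"

```text
t: 12.15
eef_pos: [0.6372, -0.2876, 0.1445]
ee_rot: [3.139, -0.002, -2.758]
force: [-0.5, 0.5, -9.9]
width: 0.0602
gripper_force: 40.0
```

The marble plinth is held: 60 mm wide, about 0.9 kg. Next I turn it to the jig's yaw and carry it over the board.

>>> move_arm --rows "0 0 10.57 0 0 0 0.05;0 0 10.57 0 0 0 0.05;0 0 10.57 0 0 0 0.05;0 0 0 0.01926 0.05725 0 0.05;0 0 0 0.01926 0.05725 0 0.05;0 0 0 0.01926 0.05725 0 0.05;0 0 0 0.01926 0.05725 0 0.05;0 0 0 0.01926 0.05725 0 0.05"

```text
t: 13.15
eef_pos: [0.5901, 0.0116, 0.1445]
ee_rot: [-3.14, -0.003, 2.972]
force: [1.9, 0.4, -7.5]
width: 0.0596
gripper_force: 40.0
```

>>> move_arm --rows "0 0 0 0.01926 0.05725 0 0.05;0 0 0 0.01926 0.05725 0 0.05;0 0 0 0.01926 0.05725 0 0.05;0 0 0 0 0 0 0.05;0 0 0 0 0 0 0.05;0 0 0 0 0 0 0.05"

```text
t: 13.9
eef_pos: [0.5636, 0.1877, 0.1456]
ee_rot: [-3.14, -0.002, 2.971]
force: [-0.5, 0.4, -8.8]
width: 0.0594
gripper_force: 40.0
```

```bash
python3 - <<'E'
from h import *
im,d=arm.grab_frame("scene");cv2.imwrite("pics/s2.png",cv2.resize(im[90:260,200:420],None,fx=3.5,fy=3.5,interpolation=cv2.INTER_CUBIC))
s=arm.get_state();print(s["eef_pos"],s["ee_rot"],s["force"])
E
```

```text
[0.56383774 0.1876419  0.14591559] [-3.14067023e+00 -1.03690563e-03  2.97043047e+00] [ 0.06178374  0.1700464  -8.58398582]
```

View pics/s2.png

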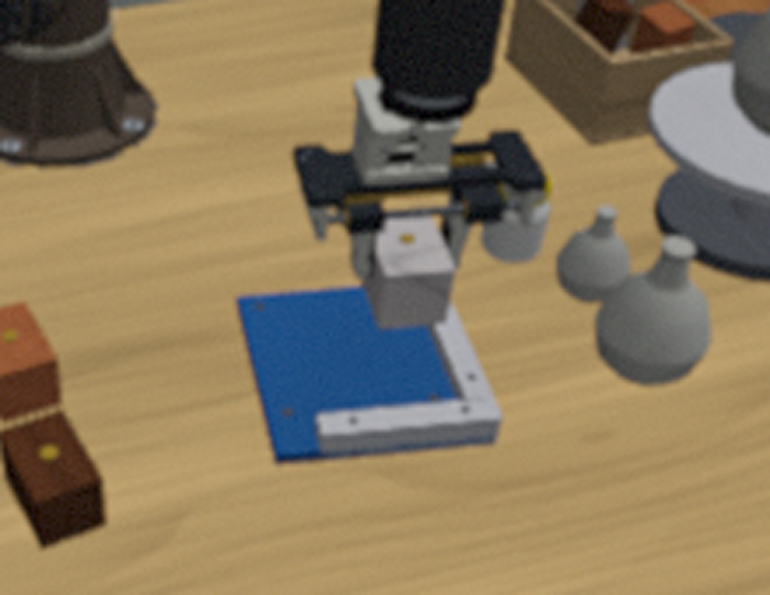

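The plinth is aligned over the board, at about (415,275) in the crop. I check the gap to the gourd and lower at the same time.

>>> move_arm --rows "0 0 0 0 0 0.04 0.05;0 0 0 0 0 0.03 0.05;0 0 0 0 0 0.015 0.05;0 0 0 0 0 0.005 0.05;0 0 0 0 0 0.001 0.05;0 0 0 0 0 0 0.05;0 0 0 0 0 0 0.05"

```text
t: 14.82
eef_pos: [0.5645, 0.1893, 0.0565]
ee_rot: [3.14, 0.001, 2.972]
force: [0.2, 0.6, -7.4]
width: 0.0598
gripper_force: 40.0
```

```bash
python3 - <<'E'
from h import *
f=np.load("pics/top0.npz");P=cloud("top",f["d"])
for z0,z1 in((.02,.16),(.095,.16)):
    m=(P[...,2]>z0)&(P[...,2]<z1)&(P[...,0]>.3)&(P[...,0]<.75)&(P[...,1]>.25)&(P[...,1]<.45)
    Q=P[m];i=np.argsort(Q[:,1])[:3];print(z0,Q[i])
s=arm.get_state();print(s["eef_pos"],s["ee_rot"],s["force"])
E
```

```text
0.02 [[0.62002401 0.25011001 0.03149318]
 [0.61113118 0.25011112 0.03102452]
 [0.63198062 0.25020791 0.03163263]]
0.095 [[0.61304382 0.39316444 0.09572678]
 [0.61595048 0.39339177 0.09527579]
 [0.62159503 0.39350784 0.09534013]]
[0.56450975 0.18932386 0.05647011] [3.14048921e+00 1.14146751e-03 2.97222761e+00] [ 0.18347573  0.62810691 -7.42208466]
```

The gap to the gourd is ample. I lower the rest of the way and watch the force.

>>> move_arm --rows "0 0 0 0 0 0.003 0.05;0 0 0 0 0 0.001 0.05;0 0 0 0 0 0.0 0.05;0 0 0 0 0 0 0.05"

```text
t: 15.32
eef_pos: [0.5644, 0.1892, 0.0526]
ee_rot: [3.141, 0.001, 2.972]
force: [-4.6, -1.1, 7.1]
width: 0.0596
gripper_force: 40.0
```

>>> move_arm --rows "0 0 0 0 0 0.001 0.05;0 0 0 0 0 0 0.05;0 0 0 0 0 0 0.05"

```text
t: 15.7
eef_pos: [0.5644, 0.1892, 0.0525]
ee_rot: [3.141, 0.001, 2.973]
force: [-7.7, -1.5, 14.3]
width: 0.06
gripper_force: 40.0
```

Touchdown. I ease off 1 mm and slide toward both fences.

>>> move_arm --rows "0 0 0 0 0 -0.0013 0.05;0 0 0 -0.004 0.005 0 0.05;0 0 0 -0.004 0.005 0 0.05;0 0 0 -0.003 0.004 0 0.05;0 0 0 -0.003 0.002 0 0.05;0 0 0 0 0 0 0.05;0 0 0 0 0 0 0.05"

```text
t: 16.58
eef_pos: [0.5804, 0.2016, 0.0526]
ee_rot: [-3.14, -0.0, 2.972]
force: [-5.8, -2.5, 8.6]
width: 0.0597
gripper_force: 40.0
```

```bash
cat > st.py <<'E'
from h import *
s=arm.get_state();y=s["ee_rot"][2];R=np.array([[-np.cos(y),-np.sin(y)],[np.sin(y),-np.cos(y)]])
print("jigF",R@s["force"][:2],s["force"][2],"M",s["moment"],"pos",s["eef_pos"],"err",R@(np.array([.5856,.2061])-s["eef_pos"][:2]),"rot",s["ee_rot"],s["width"])
E
python3 st.py
```

```text
jigF [-5.27860121 -3.3883349 ] 8.553695868167175 M [-1.26089409  1.86079402  0.09811385] pos [0.58042276 0.20164476 0.05258632] err [0.00435247 0.00526393] rot [-3.14041838e+00 -2.31198279e-04  2.97227802e+00] 0.059694102720038125
```

>>> move_arm --rows "0 0 0 0 0 -0.0008 0.05;0 0 0 0 0.0015 0 0.05;0 0 0 0 0.0015 0 0.05;0 0 0 0 0.001 0 0.05;0 0 0 0 0.001 0 0.05;0 0 0 0 0 0 0.05;0 0 0 0 0 0 0.05"

```text
t: 17.45
eef_pos: [0.5815, 0.2068, 0.0526]
ee_rot: [-3.141, -0.0, 2.972]
force: [0.6, -6.2, 0.1]
width: 0.0598
gripper_force: 40.0
```

```bash
python3 st.py
```

```text
jigF [ 1.63814251 -6.00457465] 0.09985558670188488 M [-2.31877258 -0.15401148 -0.10870384] pos [0.58145678 0.20683112 0.05259352] err [ 4.20718559e-03 -2.06125199e-05] rot [-3.14087942e+00 -9.02213270e-05  2.97182772e+00] 0.05976752093753753
```

The side fence is reached. Now the far fence.

>>> move_arm --rows "0 0 0 -0.0015 0 0 0.05;0 0 0 -0.0015 0 0 0.05;0 0 0 -0.001 0 0 0.05;0 0 0 -0.001 0 0 0.05;0 0 0 0 0 0 0.05;0 0 0 0 0 0 0.05"

```text
t: 18.2
eef_pos: [0.5846, 0.2063, 0.0527]
ee_rot: [-3.14, -0.003, 2.972]
force: [-9.0, -3.9, 7.1]
width: 0.06
gripper_force: 40.0
```

```bash
python3 st.py
```

```text
jigF [-8.22820992 -5.31811529] 7.140220121942351 M [-0.91837593  3.02647954  0.088132  ] pos [0.58456168 0.2062556  0.0526562 ] err [1.04968236e-03 2.19682370e-05] rot [-3.14036168e+00 -2.57439365e-03  2.97192041e+00] 0.059981879310036644
```

>>> move_arm --rows "0 0 0 -0.001 0.0005 -0.0005 0.05;0 0 0 0 0 0 0.05;0 0 0 0 0 0 0.05;0 0 0 0 0 0 0.05"

```text
t: 18.7
eef_pos: [0.5852, 0.2062, 0.0527]
ee_rot: [-3.14, -0.003, 2.972]
force: [-9.6, -4.1, 4.5]
width: 0.0596
gripper_force: 40.0
```

```bash
python3 st.py; python3 - <<'E'
from h import *
im,d=arm.grab_frame("scene");cv2.imwrite("pics/s3.png",cv2.resize(im[140:230,255:355],None,fx=7,fy=6.5,interpolation=cv2.INTER_CUBIC))
E
```

```text
jigF [-8.78152942 -5.63821253] 4.453097082541787 M [-1.2371776   3.07483544  0.02416403] pos [0.58520109 0.2061975  0.05270868] err [ 4.09658451e-04 -2.86329724e-05] rot [-3.13959668 -0.00344453  2.97164926] 0.0595620177284672
```

View pics/s3.png

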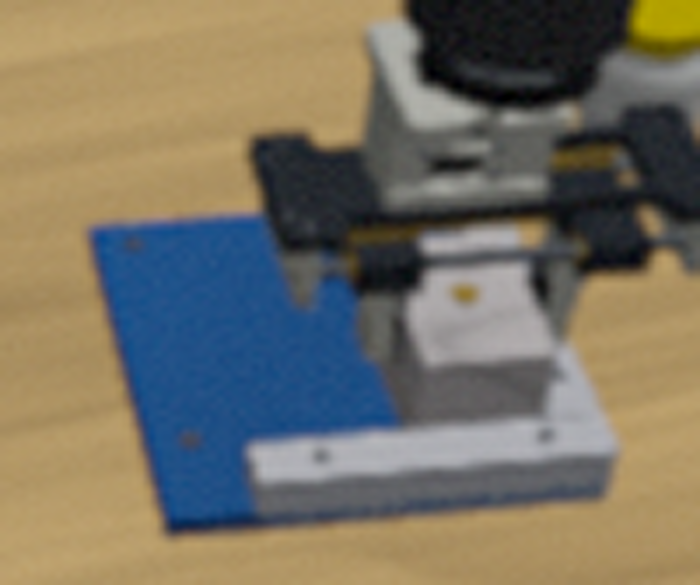

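It looks close to the far fence. I push further to see the x motion stall.

>>> move_arm --rows "0 0 0 -0.0008 0 -0.0004 0.05;0 0 0 0 0 0 0.05;0 0 0 0 0 0 0.05;0 0 0 0 0 0 0.05"

```text
t: 19.25
eef_pos: [0.5861, 0.206, 0.0527]
ee_rot: [-3.14, -0.003, 2.971]
force: [-7.6, -3.5, 1.7]
width: 0.06
gripper_force: 40.0
```

```bash
python3 st.py
```

```text
jigF [-6.87131012 -4.71437312] 1.6906509182561005 M [-1.2787703   2.40497938 -0.01161854] pos [0.58613082 0.20604006 0.05274959] err [-5.33300937e-04 -3.07841662e-05] rot [-3.13959758 -0.00340571  2.97149284] 0.06004889568175551
```

>>> move_arm --rows "0 0 0 -0.0008 0.0005 -0.0002 0.05;0 0 0 0 0 0 0.05;0 0 0 0 0 0 0.05;0 0 0 0 0 0 0.05"

```text
t: 19.75
eef_pos: [0.5864, 0.206, 0.0528]
ee_rot: [-3.139, -0.004, 2.971]
force: [-8.3, -3.2, 3.2]
width: 0.0594
gripper_force: 40.0
```

```bash
python3 st.py
```

```text
jigF [-7.63215453 -4.59969028] 3.183982568658217 M [-1.56454185  2.95674365 -0.00584764] pos [0.58644371 0.20603844 0.05280098] err [-8.41948580e-04 -8.22497674e-05] rot [-3.13878813 -0.00434881  2.97138265] 0.05944165355243154
```

Still creeping in x, so I keep going.

>>> move_arm --rows "0 0 0 -0.0008 0 -0.0002 0.05;0 0 0 -0.0007 0 0 0.05;0 0 0 0 0 0 0.05;0 0 0 0 0 0 0.05;0 0 0 0 0 0 0.05"

```text
t: 20.38
eef_pos: [0.5872, 0.2059, 0.0528]
ee_rot: [-3.139, -0.005, 2.971]
force: [-11.4, -2.8, 3.9]
width: 0.0595
gripper_force: 40.0
```

```bash
python3 st.py
```

```text
jigF [-10.72703966  -4.70263939] 3.911870609913092 M [-0.98497642  3.93942156 -0.0370163 ] pos [0.58720999 0.2058628  0.05281264] err [-1.62689100e-03 -3.93181237e-05] rot [-3.13855125 -0.00541273  2.97115086] 0.05954853296324067
```

>>> move_arm --rows "0 0 0 -0.001 0.0003 0 0.05;0 0 0 0 0 0 0.05;0 0 0 0 0 0 0.05;0 0 0 0 0 0 0.05"

```text
t: 20.88
eef_pos: [0.5873, 0.2059, 0.0529]
ee_rot: [-3.138, -0.007, 2.971]
force: [-16.5, -2.9, 7.0]
width: 0.0595
gripper_force: 40.0
```

```bash
python3 st.py
```

```text
jigF [-15.80005796  -5.63658675] 7.040703712614687 M [-0.62158268  5.56379357 -0.07002975] pos [0.58730223 0.20589919 0.05287751] err [-1.71161624e-03 -9.09102837e-05] rot [-3.13802685 -0.00675751  2.97110346] 0.05946827730421647
```

The far fence is now solid at about 16 N. I press further into the side fence and ease the downward load.

>>> move_arm --rows "0 0 0 0 0.001 -0.0004 0.05;0 0 0 0 0.001 0 0.05;0 0 0 0 0 0 0.05;0 0 0 0 0 0 0.05;0 0 0 0 0 0 0.05"

```text
t: 21.5
eef_pos: [0.5873, 0.206, 0.0529]
ee_rot: [-3.135, -0.008, 2.971]
force: [-13.0, -9.5, 7.1]
width: 0.0595
gripper_force: 40.0
```

```bash
python3 st.py
```

```text
jigF [-11.24751846 -11.56221372] 7.061608415366228 M [-3.12895586  4.73026422  0.06113179] pos [0.58726584 0.20598655 0.05293878] err [-0.00166089 -0.00017133] rot [-3.13528569 -0.00780106  2.97079941] 0.05952469901430902
```

Both directions are stalled at about 11 N each. One last look before handing in.

>>> move_arm --rows "0 0 0 -0.0004 0 0 0.05;0 0 0 0 0 0 0.05;0 0 0 0 0 0 0.05;0 0 0 0 0 0 0.05"

```text
t: 22.0
eef_pos: [0.5873, 0.206, 0.0529]
ee_rot: [-3.135, -0.008, 2.971]
force: [-15.3, -7.8, 8.6]
width: 0.0593
gripper_force: 40.0
```

```bash
python3 st.py; python3 - <<'E'
from h import *
im,d=arm.grab_frame("scene");a=cv2.resize(im[150:230,100:355],None,fx=3,fy=3,interpolation=cv2.INTER_CUBIC);b=cv2.resize(im[170:220,280:350],(765,340),interpolation=cv2.INTER_CUBIC);cv2.imwrite("pics/s4.png",np.vstack([a,b]))
E
```

```text
jigF [-13.79292259 -10.28423204] 8.59877712196912 M [-2.82528092  5.34875023  0.07219911] pos [0.58725885 0.20599796 0.05291503] err [-0.00165204 -0.00018149] rot [-3.13521702 -0.00835149  2.97073746] 0.05927371999135269
```

View pics/s4.png

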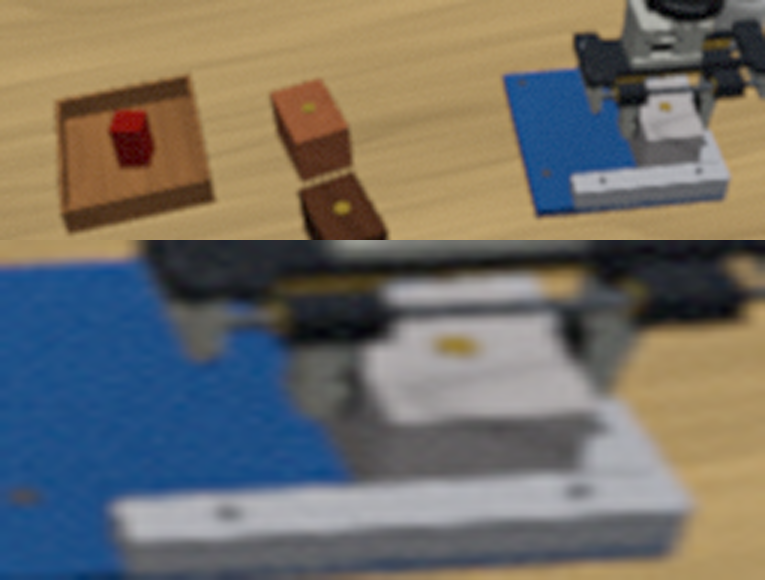

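The plinth sits square in the corner (lower panel, around (470,420)) and the spacer stands in the tray at about (130,140). The forces are steady, so I'm handing the job in.

```bash
python3 -c "
from station import arm
print(arm.job_done())"; python3 st.py
```

```text
the job is handed in; nothing more can be done
None
the job is handed in; nothing more can be done
```

The job is handed in, though no verdict came back: the red spacer stands let go in the tray, and the marble plinth is held flat in the jig corner with about 14 N toward the far fence and 10 N toward the side fence, measured at the wrist.

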